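Walk the die block round and set it against the fence

ROBOT

A 7-joint arm with a two-finger parallel gripper is mounted at the origin on a cart in front of the work surface, level with it; the furniture and walls round the work are solid. World frame = base frame: x ahead of the robot, y to its left, z up, the work surface at z = 0. Lengths are in m, angles in rad, forces in N, time in s.
With the tool pointing down it reaches from about 0.375 to 0.925 m from the base axis. Payload 3.1 kg.
Tool frame: the origin (TCP) lies where the fingers leave the gripper's body, on its centre line; the fingertips stand 73 mm ahead of it and the grasp point (between the pads) lies 54 mm ahead of it (arm.pinch_z is the distance from the TCP to the grasp point, in m); z points along the fingers, y is the line along which they close (so a half turn about z gives the same grasp; the last joint's range is limited). The gripper opens to 85 mm and grips with 20 to 120 N. Pads are 22 mm wide; open, the fingers measure 114 mm over their backs; the gripper's body (76 mm by 85 mm) begins 54 mm behind the grasp point. The pads swing forward as they close: fully open they stand 13 mm farther back than shut.
Start: joints at [1.167, 0.383, 0.044, 1.598, -0.018, 1.161, -0.05], TCP at [0.196, -0.62, 0.304] pointing down, gripper open.
Joint ranges: [-2.61, 2.61], [-0.41, 2.15], [-1.48, 1.57], [0, 2.5], [-1.57, 4.71], [0.05, 1.97], [-2.85, 2.85]. Speed limits (rad/s): [2.79, 2.79, 3.14, 3.14, 3.14, 3.14, 3.14].

INTERFACE

Orientations are given as [roll, pitch, yaw] about the fixed x, y, z axes, in that order (R = Rz(yaw) Ry(pitch) Rx(roll)).
In Python, from workcell import arm gives the robot as it stands.
- The arm moves only by the shell command python3 -m crank 'ROWS' [FORCE]. ROWS is JSON, a list of rows, each a list of 7 numbers: the shift along the tool's x, y, z in units of 60 mm (1.0 is 60 mm), then the turn, a rotation vector about the tool's x, y, z in units of 6 degrees (1.0 is 6 degrees), then the opening, from 0 (shut) to 1 (fully open). A call has exactly 10 rows; each row is the pose to reach, as a shift and turn from the pose commanded when the call began, along the tool's axes at that moment; what a row does not reach only later rows make up. A row lasts 1/8 s, in which the tool goes at most 62.5 mm and 10.7 degrees, less where a joint would pass 70% of its speed; a pose out of reach is approached as far as the arm can. A call with a gripper value outside its range is refused whole. The fingers move at their own pace and stop on an object; FORCE is the grip in N (left out, the last holds). Time passes only in rows, so rows that repeat a pose let the fingers close, or fill a call up. It gives the time, the measured TCP pose, the force, the opening and the grip force at its end, in the units of the state.
- arm.get_obs(): the state, without advancing time (a new reading comes with each control period).
- arm.get_image(name): name is "side" or "top"; returns the picture (480x640x3 uint8, red, green, blue); there is no depth.
- arm.camera_params(name): a dict with "fov_y" (degrees; the focal length in pixels is half the picture's height over the tangent of half this angle, whatever the lens; pixels are square), "cx", "cy" (the principal point, pixels), "xyz" and "attitude" of the camera in the world. Camera axes: x right, y up, looking along -z (the intrinsics and any distortion apply to the point x, -y, -z); pixel columns grow to the right and rows downward; lengths in m; the calibration is good to about 2 mm. A picture is of the moment at which its call begins. camera_params takes no time and is no camera call.
- arm.close_job(): hands the job in; it is judged then, once.
The state is a dict: "clock": time; "joints": joint angles; "dq": joint speeds; "joint_torque": joint torques, N m; "ee_pos": TCP position; "tool_rot": TCP orientation; "contact_force": force on the tool from outside, world axes, zero at the start; "wrist_torque": the same for the moment, N m; "width": finger opening in m; "grip_force": force on a finger pad.
Only numpy, scipy, OpenCV 4.12 (cv2) and the standard library are available. Lean on these libraries where they do the work, as an engineer would, in place of code of your own. Each camera call takes 0.05 s, during which the arm holds its last target. There are 200 camera calls.

TASK

Pushing with the fingertips only, never lifting or tipping it, walk the heavy cast die block round on the bench by its corners until one of its two long bright sides squarely faces the steel-faced fence with a clear gap still between them. Then push it straight home so that this long side lies flat against the fence along its whole length, not overhanging either end of the fence. Leave the block there, and do not disturb the cork, brass tap, nail tin and pliers.

Things in the scene. Friction and masses are not known exactly. Their poses are not given: they have to be found in the camera images.
- die_block: Loose heavy dark cast block, three brass-rimmed bores along its top, about 0.95 kg (4 to 8 N to slide). 92 mm along its x, 130 mm along its y, 45 mm high; origin at the centre of its underside, z up. Its long sides (bright steel, at x = +46 and -46 mm) are alike; either may go to the fence. It starts clear of the fence, 35 to 90 degrees off square, turned either way.
- fence: Fixed straight fence: light wooden bar 220 mm long (its y), 24 mm thick (its x), 32 mm high (bolt heads to 36 mm), with a steel strip on its face. Origin at the centre of its underside, on the bench top. The face to set against is the flat one at x = -12 mm, towards the robot and the block.
- cork: Bystander: standing cork, 24 mm across, 42 mm high, behind the fence; origin at the centre of its underside. Leave alone.
- barrel_tap: Bystander: brass barrel tap, 33 x 104 x 47 mm (x, y, z), lying behind the fence; origin at the centre of its underside. Leave alone.
- nail_tin: Bystander: open grey tin, 74 mm across, 61 mm high, to the left of the work; origin at the centre of its underside. Leave alone.
- pliers: Bystander: dark pliers, 49 x 165 x 12 mm (x, y, z), lying to the near right; origin at the centre of the underside. Leave alone.

How it is judged:
On the way:
1. the block is turned until a long side faces the fence (within 9 degrees), still at least 8 mm clear of it (angle between the x axis of die_block and the x axis of fence, either way round below 0.16 rad and x of die_block in the frame of fence below -0.066 m and contact force between die_block and fence below 0.1 N), for 0.2 s.
At the end, for the whole second after the job is handed in: The block stands flat and at rest on the bench with a long side against the fence: square to within 2.3 degrees, gap at most 4 mm, and no part of that side past either end of the fence (centres within 50 mm along it) (angle between the x axis of die_block and the x axis of fence, either way round below 0.04 rad and x of die_block in the frame of fence between -0.062 and -0.054 m and y of die_block in the frame of fence between -0.05 and 0.05 m and height (world z) of die_block below 0.004 m and angle between die_block's own z axis and vertical below 0.03 rad and linear speed of die_block below 0.01 m/s); the robot touches nothing.
It fails at once if the block is lifted off the bench or tipped (height (world z) of die_block above 0.012 m or angle between die_block's own z axis and vertical above 0.12 rad).
It fails at once if a bystander (cork, tap, tin, pliers) is disturbed: moved more than 15 mm (distance of any of cork, barrel_tap, nail_tin, pliers from where it was at the start of the episode above 0.015 m).
It also fails if it takes over 58 s, if anything falls off the work surface, if the arm or the gripper's body presses on something with over 40 N, if the wrist force passes 120 N, or if a joint passes its speed limit or range.

## Working session

There is one attempt and no reset: what is moved stays moved. The work goes in short steps, Python scripts to look and compute and a shell command to move; the robot and the scene stay as the last step left them, time stands still between calls to the robot, and variables do not carry over. Pictures are saved under pics/ and viewed, at most 10 in all, crops included, and the job is handed in when it is done.

```bash
mkdir -p pics; ls
python3 - <<'E'
from workcell import arm
import cv2
o=arm.get_obs();print(o)
for n in("top","side"):
    print(n,arm.camera_params(n)); cv2.imwrite(f"pics/{n}0.png",arm.get_image(n)[:,:,::-1])
E
```

```text
pics
{'clock': 0.0, 'joints': array([ 1.16717994,  0.3838404 ,  0.04383661,  1.59959977, -0.01787315,
        1.16119246, -0.04990204]), 'dq': array([-0.00032729,  0.00056931,  0.00132692,  0.00022989, -0.00102178,
        0.00128288,  0.00159646]), 'joint_torque': array([-1.49011303e-04, -4.33464611e+01,  1.02436949e+00, -2.49510241e+01,
        1.05155524e-02,  1.14664121e-02,  1.24808614e-05]), 'ee_pos': array([ 0.19546359, -0.61911635,  0.30247152]), 'tool_rot': array([-3.13895029e+00,  1.67994826e-04,  3.05902178e-01]), 'contact_force': array([ 0.41158279, -0.47970919, -0.01082163]), 'wrist_torque': array([ 0.02800242,  0.0666429 , -0.034521  ]), 'grip_force': 0.0, 'width': 0.08552731730573868}
top {'fov_y': 56.74552818466392, 'cx': 315.5153538924255, 'cy': 238.6312481865307, 'xyz': array([0.17221656, 0.33016791, 0.81969846]), 'attitude': array([ 0.4738414 ,  0.00983372, -1.62354545])}
side {'fov_y': 42.79248653159944, 'cx': 314.5370627302071, 'cy': 235.97685460565475, 'xyz': array([-0.27984155,  0.73355566,  0.65199147]), 'attitude': array([ 0.99845412, -0.00428845, -2.053819  ])}
```

View pics/top0.png

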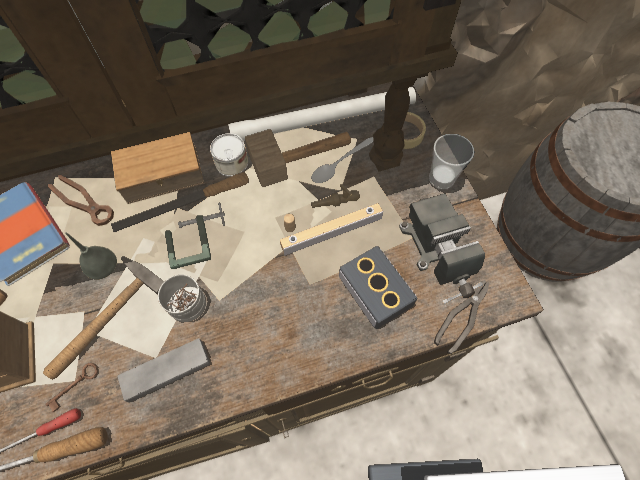

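View pics/side0.png

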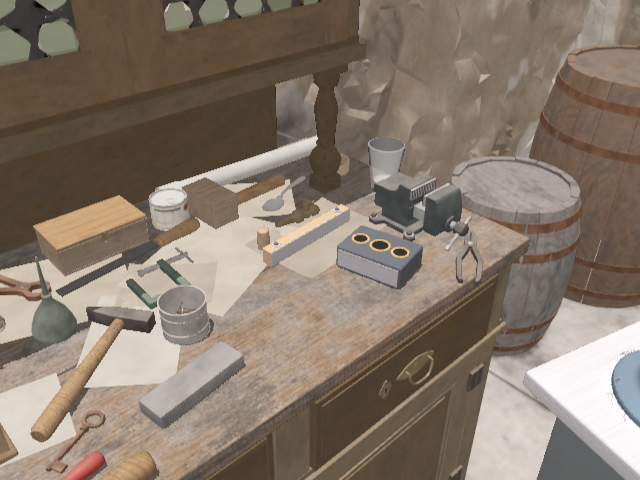

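The top view shows the block at about (377,285), the fence from (282,246) to (382,212), the cork at (290,222), the tap at (335,197), the tin at (183,298), the pliers at (462,318) and the vise at (445,240). I'll enlarge the work area to pick out corners.

```bash
cat > h.py <<'E'
import numpy as np, cv2
from scipy.spatial.transform import Rotation as Ro
from workcell import arm
def cam(n):
    p=arm.camera_params(n); f=240/np.tan(np.radians(p["fov_y"]/2))
    return p,f,Ro.from_euler("xyz",p["attitude"]).as_matrix()
def proj(n,X):
    p,f,R=cam(n); q=(np.atleast_2d(X)-p["xyz"])@R
    return np.c_[p["cx"]+f*q[:,0]/-q[:,2], p["cy"]-f*q[:,1]/-q[:,2]]
def ray(n,uv,z):
    p,f,R=cam(n); uv=np.atleast_2d(uv).astype(float)
    d=np.c_[(uv[:,0]-p["cx"])/f,-(uv[:,1]-p["cy"])/f,-np.ones(len(uv))]@R.T
    return p["xyz"]+d*((z-p["xyz"][2])/d[:,2])[:,None]
def box(x,y,a,sx,sy,z):
    c,s=np.cos(a),np.sin(a)
    P=np.array([[1,1],[1,-1],[-1,-1],[-1,1]])*[sx/2,sy/2]
    return np.c_[P@np.array([[c,s],[-s,c]])+[x,y],np.full(4,z)]
E
python3 - <<'E'
import cv2
from h import *
im=cv2.imread("pics/top0.png")
cv2.imwrite("pics/c0.png",cv2.resize(im[170:350,260:500],(800,600),interpolation=cv2.INTER_CUBIC))
print(ray("top",[[340,270],[381,248],[414,294]],.045), ray("top",[[282,246],[382,212]],.032))
E
```

```text
[[0.50015768 0.27414597 0.045     ]
 [0.54168898 0.19137942 0.045     ]
 [0.44473174 0.14219251 0.045     ]] [[0.56349891 0.38362177 0.032     ]
 [0.62946447 0.17717056 0.032     ]]
```

View pics/c0.png

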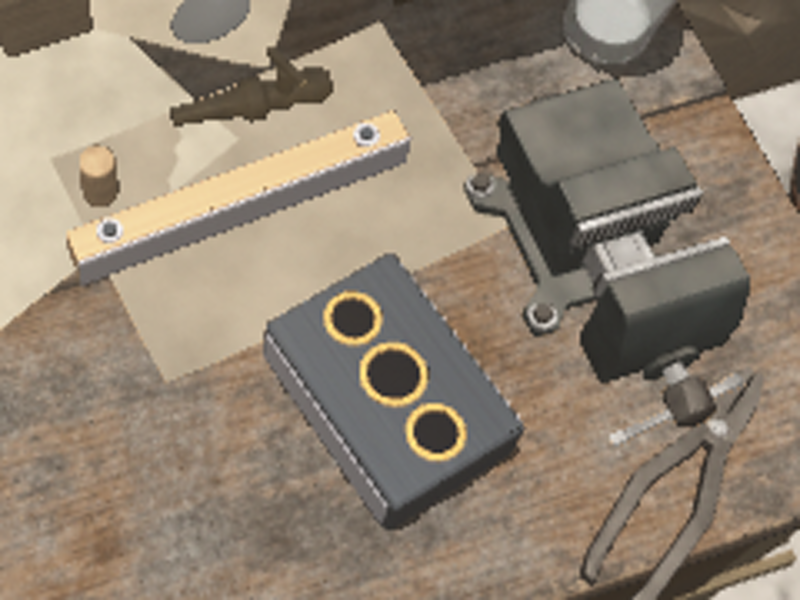

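The crop shows block top corners at original pixels (340,269), (378,247), (416,300) and (376,325). The fence's front top edge runs from (284,249) to (383,213).

Run:
```python
from h import *
from scipy.optimize import least_squares
c=lambda L:np.array(L)/3.3333+[260,170]-.35
def fit(uv,sx,sy,z,x0):
    r=least_squares(lambda v:(proj("top",box(*v,sx,sy,z))-uv).ravel(),x0,x_scale=[.01,.01,.1])
    print(r.x,np.degrees(r.x[2]),r.fun.round(1));return r.x
B=c([[392,256],[521,432],[388,520],[266,330]])
print(ray("top",B,.045))
# order ++,+-,--,-+
b=fit(B,.092,.130,.045,[.48,.2,.8]); 
b=fit(B[[3,0,1,2]],.092,.130,.045,[.48,.2,1.2])
F=c([[68,236],[394,113],[409,144],[80,264]]) # back-left, back-right, front-right, front-left
f=fit(F[[0,1,2,3]],.024,.22,.032,[.6,.28,-.3])
print(ray("top",F,.032))
print("side block",proj("side",box(*b,.092,.13,.045)),"fence",proj("side",box(*f,.024,.22,.032)))
print("tap,cork,tin,vise hits",ray("top",[[290,228],[335,197],[183,300],[420,262],[445,265],[478,345],[430,340],[485,285]],0.0))
```

```text
[[0.54542824 0.19822456 0.045     ]
 [0.43446897 0.14019603 0.045     ]
 [0.38949456 0.2185333  0.045     ]
 [0.50297803 0.27496769 0.045     ]]
[ 0.46832434  0.20805599 -1.08562819] -62.20191325331771 [ 0.2 -0.9  1.9  1.   0.1  0.1 -2.2 -0.6]
[0.46772098 0.20655269 0.52430316] 30.040358169950036 [ -4.7  14.1  13.2   1.8   4.8 -13.7 -12.3  -2.6]
[0.60285956 0.2818275  0.34187087] 19.587757836821183 [-1.1 -0.5  0.5 -0.4  1.2 -0.5 -0.5  1.1]
[[0.57603397 0.38727278 0.032     ]
 [0.65016569 0.18328924 0.032     ]
 [0.62741215 0.17669712 0.032     ]
 [0.55704807 0.38048726 0.032     ]]
side block [[339.42050617 256.52300319]
 [374.15507372 223.53262824]
 [418.99923026 237.82206842]
 [386.92138098 273.42771883]] fence [[261.43838838 248.79085165]
 [340.75124865 204.56898832]
 [349.81638511 208.64314832]
 [270.64225418 253.92360506]]
tap,cork,tin,vise hits [[ 0.62057803  0.3682322   0.        ]
 [ 0.69166925  0.26834211  0.        ]
 [ 0.47354298  0.58004346  0.        ]
 [ 0.52746494  0.1087928   0.        ]
 [ 0.51807285  0.05990833  0.        ]
 [ 0.35553033  0.0291857   0.        ]
 [ 0.36957812  0.11557163  0.        ]
 [ 0.47124481 -0.01021156  0.        ]]
```

```bash
cat >> h.py <<'E'
F0=np.array([.6029,.2818]); FA=.3419
FR=np.array([[np.cos(FA),-np.sin(FA)],[np.sin(FA),np.cos(FA)]])
def plan(*wps):
    """wps: (u,v fence frame, tip z[, yaw rel. fence deg]) -> tool units from current pose"""
    o=arm.get_obs(); p=o["ee_pos"]; R=Ro.from_euler("xyz",o["tool_rot"])
    print("t",round(o["clock"],2),"tcp uv",((p[:2]-F0)@FR).round(4),"tip z",round(p[2]-.073,4),"F",o["contact_force"].round(1),"w",round(o["width"],3))
    for w in wps:
        T=np.r_[F0+FR@np.array(w[:2]),w[2]+.073]; a=FA+np.radians(w[3] if len(w)>3 else 0)
        Rt=Ro.from_euler("xyz",[np.pi,0,a])
        print(w,"xyz",T.round(3),"->",(R.inv().apply(T-p)/.06).round(2),(np.degrees((R.inv()*Rt).as_rotvec())/6).round(2))
def w2uv(P): return (np.asarray(P)[:2]-F0)@FR
E
python3 - <<'E'
from h import *
plan(tuple(w2uv([.45,-.25]))+(.23,),tuple(w2uv([.45,0.05]))+(.23,),(-.212,.052,.2),(-.212,.052,.02))
E
```

```text
t 0.1 tcp uv [-0.6859 -0.7122] tip z 0.2296 F [ 0.7  0.3 -0.7] w 0.085
(np.float64(-0.3223507399795037), np.float64(-0.44975510050989576), 0.23) xyz [ 0.45  -0.25   0.303] -> [ 5.9  -4.59  0.  ] [-0.02  0.   -0.34]
(np.float64(-0.22176742308443195), np.float64(-0.16711929888104055), 0.23) xyz [0.45  0.05  0.303] -> [ 7.4  -9.36  0.02] [-0.02  0.   -0.34]
(-0.212, 0.052, 0.2) xyz [0.386 0.26  0.273] -> [  7.43 -13.01   0.52] [-0.02  0.   -0.34]
(-0.212, 0.052, 0.02) xyz [0.386 0.26  0.093] -> [  7.44 -13.     3.52] [-0.02  0.   -0.34]
```

```bash
python3 -m crank '[[0.7,-0.5,0,0,0,-0.34,0],[1.45,-1.1,0,0,0,-0.34,0],[2.2,-1.7,0,0,0,-0.34,0],[2.95,-2.3,0,0,0,-0.34,0],[3.7,-2.9,0,0,0,-0.34,0],[4.45,-3.5,0,0,0,-0.34,0],[5.2,-4.1,0,0,0,-0.34,0],[5.9,-4.6,0,0,0,-0.34,0],[6.2,-5.4,0,0,0,-0.34,0],[6.4,-6.2,0,0,0,-0.34,0]]' 40
python3 - <<'E'
from h import *
plan(tuple(w2uv([.45,0.05]))+(.23,),(-.212,.052,.2),(-.212,.052,.02))
E
```

```text
clock: 1.35
ee_pos: [0.4501, -0.1473, 0.3035]
tool_rot: [-3.141, 0.0, 0.343]
contact_force: [0.6, 0.4, -0.1]
width: -0.0003
grip_force: 0.0
t 1.35 tcp uv [-0.2878 -0.353 ] tip z 0.2305 F [ 0.6  0.4 -0.1] w -0.0
(np.float64(-0.22176742308443195), np.float64(-0.16711929888104055), 0.23) xyz [0.45  0.05  0.303] -> [ 1.1  -3.1   0.01] [-0.01  0.    0.01]
(-0.212, 0.052, 0.2) xyz [0.386 0.26  0.273] -> [ 1.27 -6.75  0.51] [-0.01  0.    0.01]
(-0.212, 0.052, 0.02) xyz [0.386 0.26  0.093] -> [ 1.27 -6.75  3.51] [-0.01  0.    0.01]
```

```bash
python3 -m crank '[[0.35,-0.9,0,0,0,0,0],[0.7,-1.8,0,0,0,0,0],[1.1,-2.7,0,0,0,0,0],[1.2,-3.6,0,0,0,0,0],[1.27,-4.5,0,0,0,0,0],[1.27,-5.4,0.1,0,0,0,0],[1.27,-6.2,0.4,0,0,0,0],[1.27,-6.75,1.0,0,0,0,0],[1.27,-6.75,1.9,0,0,0,0],[1.27,-6.75,2.5,0,0,0,0]]'
python3 - <<'E'
from h import *
plan((-.212,.052,.02),(-.212,.034,.02),(-.214,.0,.02),(-.214,-.02,.02))
cv2.imwrite("pics/t1.png",arm.get_image("top")[:,:,::-1])
E
```

```text
clock: 2.6
ee_pos: [0.3846, 0.2574, 0.1515]
tool_rot: [3.141, 0.003, 0.343]
contact_force: [0.6, 0.3, 0.1]
width: -0.0
grip_force: 0.0
t 2.6 tcp uv [-0.2139  0.0502] tip z 0.0785 F [0.6 0.3 0.1] w -0.0
(-0.212, 0.052, 0.02) xyz [0.386 0.26  0.093] -> [ 0.03 -0.03  0.98] [0.   0.03 0.01]
(-0.212, 0.034, 0.02) xyz [0.392 0.243 0.093] -> [0.03 0.27 0.98] [0.   0.03 0.01]
(-0.214, 0.0, 0.02) xyz [0.401 0.21  0.093] -> [-0.    0.84  0.98] [0.   0.03 0.01]
(-0.214, -0.02, 0.02) xyz [0.408 0.191 0.093] -> [-0.    1.17  0.98] [0.   0.03 0.01]
```

View pics/t1.png

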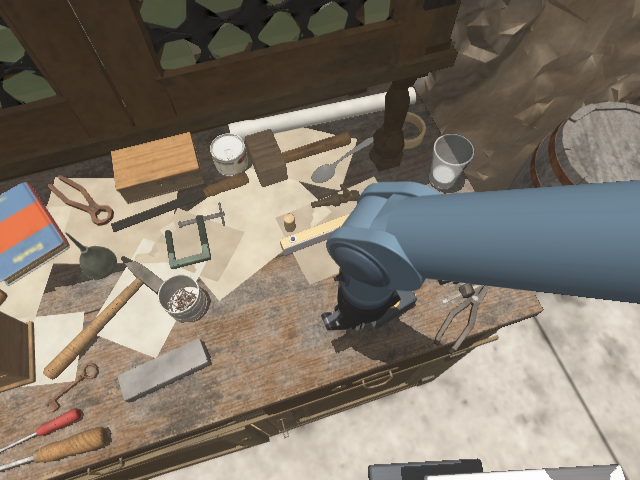

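The picture shows the gripper at about (360,305) beside the block's near-left end. The forearm hides the block, so I'll retract for later measurements. Next I lower and push.

```bash
python3 -m crank '[[0,-0.03,0.6,0,0,0,0],[0,-0.03,0.98,0,0,0,0],[0,0.15,0.98,0,0,0,0],[0,0.3,0.98,0,0,0,0],[0,0.45,0.98,0,0,0,0],[0,0.6,0.98,0,0,0,0],[0,0.75,0.98,0,0,0,0],[0,0.9,0.98,0,0,0,0],[0,1.05,0.98,0,0,0,0],[0,1.05,0.98,0,0,0,0]]'
cat >> h.py <<'E'
def rings(n,save=None):
    im=arm.get_image(n)
    if save: cv2.imwrite(save,im[:,:,::-1])
    hsv=cv2.cvtColor(im,cv2.COLOR_RGB2HSV)
    m=cv2.inRange(hsv,(15,100,150),(32,255,255))
    m=cv2.morphologyEx(m,cv2.MORPH_CLOSE,np.ones((3,3)))
    cs,_=cv2.findContours(m,cv2.RETR_EXTERNAL,cv2.CHAIN_APPROX_NONE)
    out=[]
    for c in cs:
        x,y,w,h=cv2.boundingRect(c)
        if w>7 and h>5: out.append((round(x+w/2-.5,1),round(y+h/2-.5,1),w,h))
    for r in out:
        P=ray(n,r[:2],.045)[0]
        if (w2uv(P)[0]<-.03): print(n,r,"uv",w2uv(P).round(4))
E
python3 - <<'E'
from h import *
plan()
rings("top"); rings("side","pics/s2.png")
E
```

```text
clock: 3.9
ee_pos: [0.4077, 0.1971, 0.0952]
tool_rot: [3.14, -0.0, 0.34]
contact_force: [-1.4, 0.3, 0.5]
width: -0.0
grip_force: 0.6
t 3.9 tcp uv [-0.2123 -0.0144] tip z 0.0222 F [-1.4  0.3  0.5] w -0.0
top (68.5, 445.0, 64, 31) uv [-0.2075  0.548 ]
top (10.0, 386.0, 21, 9) uv [-0.0771  0.626 ]
top (369.5, 266.5, 24, 24) uv [-0.1145 -0.0272]
side (129.0, 465.5, 47, 28) uv [-0.2185  0.5338]
side (51.5, 419.5, 18, 24) uv [-0.09    0.5619]
side (366.5, 238.0, 30, 13) uv [-0.1165 -0.0319]
```

View pics/s2.png

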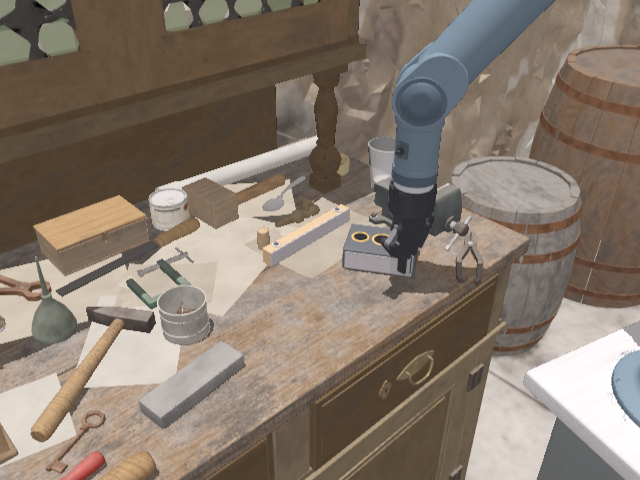

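The side view shows the fingertip at about (405,265), pressing the block's near end. The block at (375,250) has started turning and the vise is clear. I'll continue.

```bash
python3 -m crank '[[0,0.12,0.03,0,0,0,0],[0,0.24,0.03,0,0,0,0],[0,0.36,0.03,0,0,0,0],[0,0.48,0.03,0,0,0,0],[0,0.6,0.03,0,0,0,0],[0,0.6,0.03,0,0,0,0],[0,0.45,0.0,0,0,0,0],[0,0.2,-0.6,0,0,0,0],[-0.3,0,-1.6,0,0,0,0],[-0.8,0.5,-2.4,0,0,0,0]]'
python3 - <<'E'
from h import *
plan()
rings("top","pics/t3.png"); rings("side","pics/s3.png")
E
```

```text
clock: 5.25
ee_pos: [0.3736, 0.1574, 0.2398]
tool_rot: [-3.14, -0.004, 0.347]
contact_force: [1.0, -1.1, 1.5]
width: -0.0
grip_force: 0.0
t 5.25 tcp uv [-0.2577 -0.0404] tip z 0.1668 F [ 1.  -1.1  1.5] w -0.0
top (68.5, 445.0, 64, 31) uv [-0.2075  0.548 ]
top (10.0, 386.0, 21, 9) uv [-0.0771  0.626 ]
top (398.5, 275.5, 40, 24) uv [-0.1522 -0.0693]
top (368.0, 266.5, 17, 16) uv [-0.1134 -0.0246]
side (129.0, 465.5, 47, 28) uv [-0.2185  0.5338]
side (50.0, 425.0, 13, 13) uv [-0.0967  0.5674]
side (363.5, 238.0, 18, 9) uv [-0.1125 -0.0282]
side (406.5, 236.0, 18, 9) uv [-0.1658 -0.0873]
side (385.0, 237.0, 21, 11) uv [-0.139  -0.0576]
```

The rings give a centre of about (-0.139,-0.055) in fence coordinates, with 42° still to turn. Next I push the far end from its right side.

Run:
```python
from h import *
plan((-.15,-.06,.167),(-.055,-.077,.15),(-.055,-.077,.022),(-.065,-.068,.022),(-.072,-.05,.022),(-.079,-.034,.022),(-.087,-.022,.022))
```

```text
t 5.35 tcp uv [-0.2579 -0.0456] tip z 0.1694 F [0.1 0.9 0.3] w -0.0
(-0.15, -0.06, 0.167) xyz [0.482 0.175 0.24 ] -> [1.8  0.23 0.06] [ 0.09 -0.1  -0.06]
(-0.055, -0.077, 0.15) xyz [0.577 0.191 0.223] -> [3.38 0.5  0.36] [ 0.09 -0.1  -0.06]
(-0.055, -0.077, 0.022) xyz [0.577 0.191 0.095] -> [3.36 0.48 2.5 ] [ 0.09 -0.1  -0.06]
(-0.065, -0.068, 0.022) xyz [0.564 0.196 0.095] -> [3.19 0.33 2.49] [ 0.09 -0.1  -0.06]
(-0.072, -0.05, 0.022) xyz [0.552 0.211 0.095] -> [3.07 0.03 2.49] [ 0.09 -0.1  -0.06]
(-0.079, -0.034, 0.022) xyz [0.54  0.223 0.095] -> [ 2.95 -0.23  2.49] [ 0.09 -0.1  -0.06]
(-0.087, -0.022, 0.022) xyz [0.528 0.232 0.095] -> [ 2.82 -0.43  2.48] [ 0.09 -0.1  -0.06]
```

```bash
python3 -m crank '[[0.9,0.1,0,0,0,0,0],[1.8,0.25,0.06,0,0,0,0],[2.6,0.4,0.1,0,0,0,0],[3.36,0.5,0.4,0,0,0,0],[3.36,0.5,1.2,0,0,0,0],[3.36,0.48,2.0,0,0,0,0],[3.36,0.48,2.5,0,0,0,0],[3.36,0.48,2.5,0,0,0,0],[3.27,0.4,2.5,0,0,0,0],[3.19,0.33,2.5,0,0,0,0]]'
python3 - <<'E'
from h import *
plan((-.065,-.068,.022),(-.072,-.05,.022),(-.079,-.034,.022),(-.087,-.022,.022))
rings("side","pics/s4.png")
E
```

```text
clock: 6.6
ee_pos: [0.5608, 0.2017, 0.089]
tool_rot: [3.141, -0.004, 0.342]
contact_force: [2.6, -0.7, -1.2]
width: -0.0
grip_force: 1.1
t 6.6 tcp uv [-0.0665 -0.0613] tip z 0.016 F [ 2.6 -0.7 -1.2] w -0.0
(-0.065, -0.068, 0.022) xyz [0.564 0.196 0.095] -> [ 0.03  0.11 -0.1 ] [ 0.   -0.04 -0.  ]
(-0.072, -0.05, 0.022) xyz [0.552 0.211 0.095] -> [-0.09 -0.19 -0.1 ] [ 0.   -0.04 -0.  ]
(-0.079, -0.034, 0.022) xyz [0.54  0.223 0.095] -> [-0.21 -0.45 -0.1 ] [ 0.   -0.04 -0.  ]
(-0.087, -0.022, 0.022) xyz [0.528 0.232 0.095] -> [-0.34 -0.65 -0.1 ] [ 0.   -0.04 -0.  ]
side (129.0, 465.5, 47, 28) uv [-0.2185  0.5338]
side (49.5, 426.0, 12, 11) uv [-0.0977  0.5686]
side (363.5, 238.0, 18, 9) uv [-0.1125 -0.0282]
side (407.0, 236.0, 17, 9) uv [-0.1664 -0.0879]
side (385.5, 237.0, 20, 11) uv [-0.1397 -0.0583]
```

```bash
python3 -m crank '[[-0.05,-0.12,-0.1,0,0,0,0],[-0.09,-0.22,-0.1,0,0,0,0],[-0.13,-0.32,-0.1,0,0,0,0],[-0.17,-0.42,-0.1,0,0,0,0],[-0.21,-0.52,-0.1,0,0,0,0],[-0.26,-0.6,-0.1,0,0,0,0],[-0.31,-0.68,-0.1,0,0,0,0],[-0.36,-0.76,-0.1,0,0,0,0],[-0.36,-0.76,-0.1,0,0,0,0],[-0.36,-0.76,-0.1,0,0,0,0]]'
python3 - <<'E'
from h import *
plan()
rings("side","pics/s5.png");rings("top","pics/t5.png")
E
```

```text
clock: 7.9
ee_pos: [0.5229, 0.2374, 0.0928]
tool_rot: [-3.14, 0.001, 0.342]
contact_force: [1.5, 0.7, 1.6]
width: 0.0001
grip_force: 0.8
t 7.9 tcp uv [-0.0903 -0.015 ] tip z 0.0198 F [1.5 0.7 1.6] w 0.0
side (129.0, 465.5, 47, 28) uv [-0.2185  0.5338]
side (50.0, 424.0, 13, 15) uv [-0.0953  0.5666]
side (60.0, 410.5, 9, 10) uv [-0.0843  0.5476]
side (379.0, 248.0, 37, 15) uv [-0.1531 -0.0215]
top (119.0, 450.0, 15, 9) uv [-0.2457  0.4749]
top (68.5, 445.0, 64, 31) uv [-0.2075  0.548 ]
top (268.0, 396.0, 9, 11) uv [-0.2601  0.2298]
top (9.5, 386.0, 20, 9) uv [-0.0768  0.6267]
top (374.0, 286.0, 39, 17) uv [-0.1532 -0.0177]
```

```bash
sed -i '/MORPH_CLOSE/d' h.py
python3 - <<'E'
import cv2
im=cv2.imread("pics/s5.png"); cv2.imwrite("pics/c5.png",cv2.resize(im[180:330,300:500],(800,600),interpolation=cv2.INTER_CUBIC))
E
```

```text
(no output)
```

View pics/c5.png

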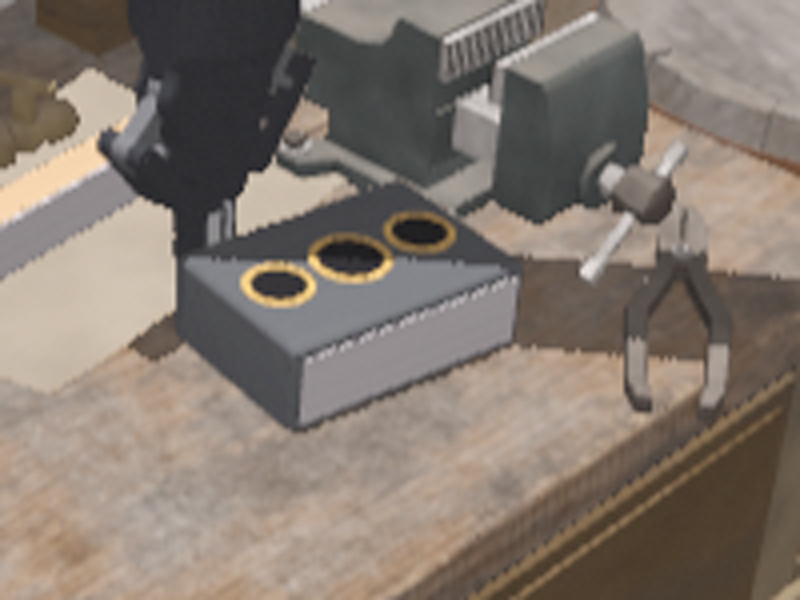

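The crop shows rings at original pixels (369,251), (387,244) and (405,238). The near long face is visible and the finger is at the far-left end.

Run:
```python
from h import *
P=np.array([w2uv(p) for p in ray("side",[[369.1,251.1],[386.9,244.1],[404.6,237.6]],.045)])
d=P[0]-P[2];print(P.round(4),np.degrees(np.arctan2(d[1],d[0])), np.linalg.norm(d))
print("fence check",[w2uv(p) for p in ray("side",[[264,250.5],[348.8,206]],.032)])
```

```text
[[-0.1464 -0.0018]
 [-0.1558 -0.0412]
 [-0.1664 -0.0805]] 75.73916908128543 0.08119142279374258
fence check [array([0.00457785, 0.11065829]), array([-0.00370584, -0.11669726])]
```

```bash
python3 -m crank '[[-0.08,-0.03,0,0,0,0,0],[-0.16,-0.06,0,0,0,0,0],[-0.24,-0.09,0,0,0,0,0],[-0.32,-0.12,0,0,0,0,0],[-0.4,-0.14,0,0,0,0,0],[-0.4,-0.14,0,0,0,0,0],[-0.2,-0.1,0,0,0,0,0],[-0.1,-0.1,-0.5,0,0,0,0],[-0.2,-0.1,-1.4,0,0,0,0],[-0.6,0,-2.2,0,0,0,0]]'
python3 - <<'E'
from h import *
plan((-.15,-.02,.16),(-.25,-.03,.15),(-.25,-.03,.022))
rings("side","pics/s6.png")
E
```

```text
clock: 9.25
ee_pos: [0.4914, 0.2248, 0.227]
tool_rot: [-3.14, -0.0, 0.341]
contact_force: [1.1, -0.8, 0.9]
width: -0.0001
grip_force: 0.0
t 9.25 tcp uv [-0.1242 -0.0163] tip z 0.154 F [ 1.1 -0.8  0.9] w -0.0
(-0.15, -0.02, 0.16) xyz [0.468 0.213 0.233] -> [-0.43  0.06 -0.1 ] [-0.01 -0.   -0.01]
(-0.25, -0.03, 0.15) xyz [0.377 0.17  0.223] -> [-2.1   0.23  0.07] [-0.01 -0.   -0.01]
(-0.25, -0.03, 0.022) xyz [0.377 0.17  0.095] -> [-2.1   0.23  2.2 ] [-0.01 -0.   -0.01]
side (134.0, 465.5, 37, 28) uv [-0.2227  0.5299]
side (50.0, 424.0, 13, 11) uv [-0.0953  0.5666]
side (380.5, 256.5, 18, 10) uv [-0.1713 -0.0022]
side (395.5, 249.5, 20, 8) uv [-0.1774 -0.0377]
```

```bash
python3 -m crank '[[-0.7,0.1,-0.1,0,0,0,0.75],[-1.5,0.2,-0.1,0,0,0,0.75],[-2.18,0.34,0,0,0,0,0.75],[-2.18,0.34,0.5,0,0,0,0.75],[-2.18,0.34,1.2,0,0,0,0.75],[-2.18,0.34,1.8,0,0,0,0.75],[-2.18,0.34,2.3,0,0,0,0.75],[-2.18,0.34,2.37,0,0,0,0.75],[-2.18,0.34,2.37,0,0,0,0.75],[-2.18,0.34,2.37,0,0,0,0.75]]'
python3 - <<'E'
from h import *
plan((-.255,-.037,.012))
rings("side","pics/s7.png")
im=cv2.imread("pics/s7.png"); cv2.imwrite("pics/c7.png",cv2.resize(im[180:330,300:500],(800,600),interpolation=cv2.INTER_CUBIC))
E
```

```text
clock: 10.55
ee_pos: [0.3749, 0.1619, 0.0841]
tool_rot: [3.141, -0.003, 0.341]
contact_force: [0.1, 0.2, 0.0]
width: 0.064
grip_force: 0.0
t 10.55 tcp uv [-0.255  -0.0365] tip z 0.0111 F [0.1 0.2 0. ] w 0.064
(-0.255, -0.037, 0.012) xyz [0.375 0.161 0.085] -> [ 0.    0.01 -0.01] [ 0.   -0.02 -0.01]
side (129.0, 465.5, 47, 28) uv [-0.2185  0.5338]
side (380.5, 256.5, 18, 10) uv [-0.1713 -0.0022]
side (396.0, 247.5, 21, 12) uv [-0.1743 -0.0435]
side (410.0, 239.0, 17, 9) uv [-0.1763 -0.0834]
```

View pics/c7.png

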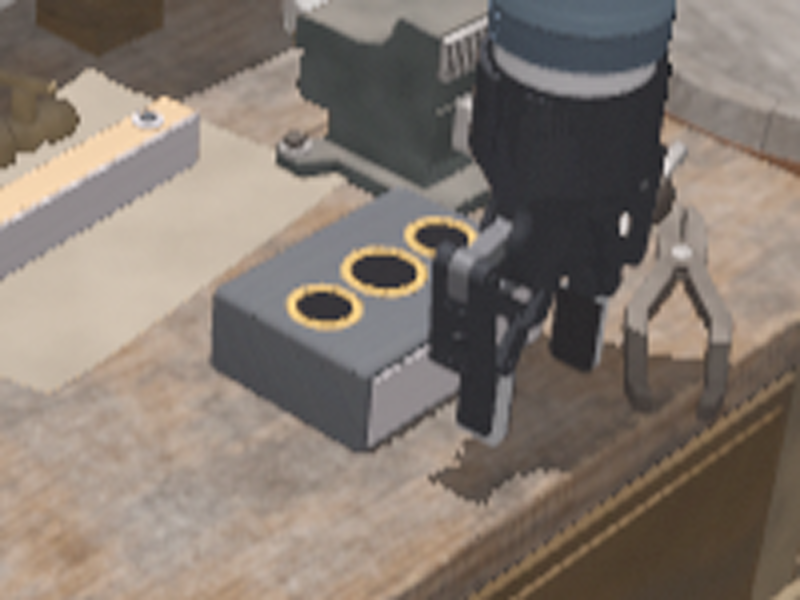

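The crop shows the block nearly square to the fence at about 86.5°. The fingers stand in front of its near long face, clear of the pliers. I push with both fingers, first straight to square it, then with a slight drift to the left.

```bash
python3 -m crank '[[0.15,0,0,0,0,0,0.75],[0.27,0,0,0,0,0,0.75],[0.37,0,0,0,0,0,0.75],[0.47,0,0,0,0,0,0.75],[0.57,0,0,0,0,0,0.75],[0.67,-0.04,0,0,0,0,0.75],[0.77,-0.08,0,0,0,0,0.75],[0.87,-0.12,0,0,0,0,0.75],[0.97,-0.16,0,0,0,0,0.75],[1.07,-0.2,0,0,0,0,0.75]]'
python3 - <<'E'
from h import *
plan()
rings("side","pics/s8.png"); rings("top","pics/t8.png")
E
```

```text
clock: 11.85
ee_pos: [0.4277, 0.1918, 0.0817]
tool_rot: [3.138, 0.008, 0.34]
contact_force: [-3.9, -4.3, 3.4]
width: 0.0639
grip_force: 2.7
t 11.85 tcp uv [-0.1952 -0.0261] tip z 0.0087 F [-3.9 -4.3  3.4] w 0.064
side (134.0, 465.5, 37, 28) uv [-0.2227  0.5299]
side (361.5, 252.5, 18, 10) uv [-0.1394  0.0108]
side (369.5, 243.0, 8, 11) uv [-0.1308 -0.0226]
top (68.5, 445.0, 64, 31) uv [-0.2075  0.548 ]
top (10.0, 386.0, 21, 9) uv [-0.0771  0.626 ]
top (355.5, 284.5, 18, 16) uv [-0.1372  0.0126]
top (370.5, 276.5, 12, 18) uv [-0.1336 -0.02  ]
```

```bash
python3 -m crank '[[0.1,-0.05,0,0,0,0,0.75],[0.2,-0.1,0,0,0,0,0.75],[0.3,-0.15,0,0,0,0,0.75],[0.4,-0.2,0,0,0,0,0.75],[0.5,-0.25,0,0,0,0,0.75],[0.6,-0.3,0,0,0,0,0.75],[0.7,-0.35,0,0,0,0,0.75],[0.8,-0.38,0,0,0,0,0.75],[0.9,-0.4,0,0,0,0,0.75],[0.9,-0.4,0,0,0,0,0.75]]'
python3 - <<'E'
from h import *
plan()
rings("side","pics/s9.png"); rings("top","pics/t9.png")
E
```

```text
clock: 13.2
ee_pos: [0.4741, 0.2362, 0.0834]
tool_rot: [-3.14, -0.003, 0.342]
contact_force: [-2.0, -0.9, -0.6]
width: 0.0639
grip_force: 0.7
t 13.2 tcp uv [-0.1366  0.0002] tip z 0.0104 F [-2.  -0.9 -0.6] w 0.064
side (113.5, 476.0, 16, 7) uv [-0.2177  0.5536]
side (134.0, 465.5, 37, 28) uv [-0.2227  0.5299]
side (326.5, 245.0, 18, 9) uv [-0.0786  0.0351]
top (68.5, 445.0, 64, 31) uv [-0.2075  0.548 ]
top (10.0, 386.0, 21, 9) uv [-0.0771  0.626 ]
top (331.0, 262.5, 17, 16) uv [-0.0785  0.0367]
```

```bash
python3 -m crank '[[0.06,0,0,0,0,0,0.75],[0.12,0,0,0,0,0,0.75],[0.18,0,0,0,0,0,0.75],[0.24,0,0,0,0,0,0.75],[0.29,0,0,0,0,0,0.75],[0.33,0,0,0,0,0,0.75],[0.36,0,0,0,0,0,0.75],[0.39,0,0,0,0,0,0.75],[0.39,0,0,0,0,0,0.75],[0.39,0,0,0,0,0,0.75]]'
python3 - <<'E'
from h import *
plan()
rings("side","pics/s10.png"); rings("top","pics/t10.png")
E
```

```text
clock: 14.55
ee_pos: [0.4939, 0.2429, 0.0831]
tool_rot: [3.141, 0.002, 0.342]
contact_force: [-4.9, -0.5, 2.3]
width: 0.0642
grip_force: 2.6
t 14.55 tcp uv [-1.157e-01 -1.000e-04] tip z 0.0101 F [-4.9 -0.5  2.3] w 0.064
side (134.0, 465.5, 37, 28) uv [-0.2227  0.5299]
side (318.5, 241.0, 18, 9) uv [-0.0593  0.0352]
top (68.5, 445.0, 64, 31) uv [-0.2075  0.548 ]
top (10.0, 386.0, 21, 9) uv [-0.0771  0.626 ]
top (327.0, 253.5, 17, 16) uv [-0.0582  0.0362]
```

```bash
python3 -m crank '[[0.03,0,0,0,0,0,0.75],[0.06,0,0,0,0,0,0.75],[0.09,0,0,0,0,0,0.75],[0.12,0,0,0,0,0,0.75],[0.15,0,0,0,0,0,0.75],[0.18,0,0,0,0,0,0.75],[0.18,0,0,0,0,0,0.75],[0.18,0,0,0,0,0,0.75],[0.18,0,0,0,0,0,0.75],[0.18,0,0,0,0,0,0.75]]'
```

```text
clock: 15.9
ee_pos: [0.498, 0.2445, 0.0818]
tool_rot: [3.138, 0.016, 0.343]
contact_force: [-15.8, -4.9, 11.3]
width: 0.0638
grip_force: 8.4
```

The force rose to 16 N and motion stalled, so the block is seated. I back straight off and look.

```bash
python3 -m crank '[[0,0,0,0,0,0,0.75],[-0.3,0,0,0,0,0,0.75],[-0.7,0,0,0,0,0,0.75],[-1.2,0,0,0,0,0,0.75],[-1.6,0.1,-0.4,0,0,0,0.75],[-1.8,0.4,-1.3,0,0,0,0.75],[-1.9,1.2,-2.2,0,0,0,0.75],[-1.9,2.1,-3,0,0,0,0.75],[-1.9,3,-3.3,0,0,0,0.75],[-1.9,3.5,-3.3,0,0,0,0.75]]'
python3 - <<'E'
from h import *
plan()
rings("side","pics/s11.png"); rings("top","pics/t11.png")
a=cv2.imread("pics/s11.png")[170:320,230:430];b=cv2.imread("pics/t11.png")[180:330,260:460]
cv2.imwrite("pics/c11.png",cv2.resize(np.hstack([a,b]),(800,300),interpolation=cv2.INTER_CUBIC))
E
```

```text
clock: 17.15
ee_pos: [0.4717, 0.008, 0.2851]
tool_rot: [3.136, -0.009, 0.34]
contact_force: [-0.3, 1.3, -0.3]
width: 0.0641
grip_force: 0.0
t 17.15 tcp uv [-0.2154 -0.214 ] tip z 0.2121 F [-0.3  1.3 -0.3] w 0.064
side (134.0, 465.5, 37, 28) uv [-0.2227  0.5299]
side (50.0, 424.0, 13, 11) uv [-0.0953  0.5666]
side (317.0, 240.0, 17, 9) uv [-0.0551  0.0346]
side (331.5, 231.5, 20, 10) uv [-0.0553 -0.0049]
side (345.0, 223.0, 17, 9) uv [-0.0541 -0.0449]
top (68.0, 445.0, 63, 31) uv [-0.2072  0.5487]
top (9.5, 386.0, 20, 9) uv [-0.0768  0.6267]
top (326.0, 252.5, 17, 16) uv [-0.0555  0.0372]
top (345.0, 245.0, 19, 17) uv [-0.055  -0.0032]
top (364.0, 238.0, 17, 15) uv [-0.0555 -0.0438]
```

View pics/c11.png

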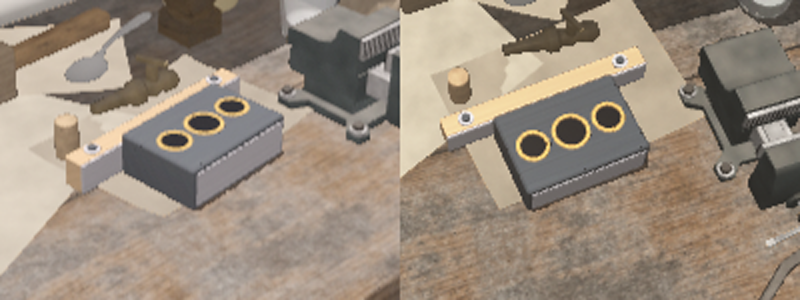

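Both views show the block flush and centred along the fence, with the bystanders in place. The rings lie parallel to the fence within 1° and about 3 mm off centre along it, and the robot is clear.

```bash
python3 -c "
from workcell import arm
print(arm.close_job())"
```

```text
the job is handed in; nothing more can be done
None
```

The job is handed in at about 17 s: in both camera views the block sits with a long side flat against the fence (square within about 1°, 3 to 5 mm off centre along it), the cork and tap look unmoved (I did not re-measure the tin or pliers), and the robot is clear; no verdict came back.

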